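# Latch the open quarter-turn stud on an instrument case

### The job

One of the four slotted quarter-turn studs on the cover of the grey instrument case stands up unlatched. Take the orange-handled key from its black holder, press the stud in gently with the key and turn it clockwise until it drops into its catch and stays down level with its collar, then stand the key fully home in its holder again. Work the stud only with the key, never force it, neither down nor against its stop (stay under 18 N), and leave the things on the bench where they are.

Things in the scene. Friction and masses are not known exactly. Their poses are not given: they have to be found in the camera images.
- key: Driver key, loose, 0.11 kg, upright, blade down. Origin: middle of the blade's lower edge, z up the key. Steel blade z 0-9 mm, 17 mm wide along x, 3.2 mm thick along y, lowest 1.5 mm chamfered; round 12 mm stem to z 42 mm; orange block handle z 42-94 mm, 36 mm wide along x, 20 mm thick along y (grasp across these 20 mm). Same after half a turn about z.
- holder: Black block 64 x 64 x 46 mm, fixed, with an upright round through-hole of 21 mm (2 mm chamfer) at its centre. Origin: centre of its underside, z up. The key hangs in the hole by the underside of its handle: when home its origin is 4 mm above the holder's origin; its yaw does not matter.
- case: Grey case, fixed, 128 x 168 x 45 mm, origin under its centre. On its cover, at the corners of a 76 x 110 mm rectangle, four aluminium collars (44 mm outer, 33 mm inner diameter, 20 mm high), each with a slotted steel head of 28 mm diameter. Three are latched, head level with the collar; one, at a corner that changes, stands 5 mm proud and shows its red side.
- stud: Head of the open stud, which moves and turns with it. Origin: centre of the slot's floor; z up, x along the slot. The slot is 5 mm wide, 20 mm long (closed ends), 5 mm deep; the head's top is 5 mm above the origin. It must turn clockwise seen from above (yaw falls) by about a quarter turn.
- stud_press (a joint): How far the open stud is pressed in, m; 0 = proud. A spring lifts it with 3 N at 0, plus 0.25 N per mm. Turning is blocked until it is below a ledge, 7 to 16 mm in (hidden, differs each time); 1.5 mm deeper is a hard floor. In its catch it rests 5 mm in, head level with the collar, and cannot turn back.
- stud_turn (a joint): How far the open stud is turned clockwise seen from above, rad; 0 to 0.05 at the start. Below the ledge it turns freely to a hard stop at about 1.4 to 1.6 (hidden, differs); past about 1.3 it is beyond the ledge and rises 2 to 11 mm into its catch when the pressure comes off. Let go earlier it is not caught.
- timer: White lab timer, 66 x 66 x 19 mm, loose, origin under its centre: leave alone.
- petri_dish: Clear dish, 93 mm diameter, 15 mm high, loose, origin under its centre: leave alone.
- bung: Red rubber bung, 35 mm diameter, 30 mm high, loose, origin under its centre: leave alone.
- spanner: Small steel spanner lying flat, 25 x 158 x 6 mm, long along its y, loose, origin under its centre: leave alone.
There are look-alikes about, which are no part of the job. Leave any green or yellow look-alike of the holder alone. Of the things shaped like the key, the orange one is meant.

How it is judged:
On the way, in this order (a step that is already met when the one before it is completed fails the run):
1. the key is lifted clear out of its holder (z of key in the frame of holder above 0.05 m), for 0.1 s.
2. the stud is pressed in with the key below its ledge and turned (contact force between key and stud above 0.5 N and value of joint stud_turn above 0.6 rad and value of joint stud_press above 0.0066 m), for 0.05 s.
3. the stud has risen into its catch (value of joint stud_press between 0.0038 and 0.0062 m and value of joint stud_turn above 1.1 rad), for 0.2 s.
At the end, for the whole second after the job is handed in: The stud is in its catch: pressed in 3.8 to 6.2 mm and turned clockwise by more than 1.1 rad; the key stands upright (within 0.12 rad) in the holder's hole, its origin within 12 mm of the holder's axis and less than 10 mm above the holder's underside, at rest (all of step 3 and velocity of joint stud_turn below 0.05 rad/s and z of key in the frame of holder below 0.01 m and horizontal distance between key and holder below 0.012 m and angle between key's own z axis and vertical below 0.12 rad and linear speed of key below 0.02 m/s); the robot touches nothing.
It fails at once if the key bears on the stud, pressing and turning together, with more than 18 N (contact force between key and stud above 18 N).
It fails at once if the robot itself touches the stud (contact force between any of the arm, the fingers and stud above 0.5 N).
It fails at once if the timer, petri dish, rubber bung or spanner is moved by more than 25 mm (distance of any of timer, petri_dish, bung, spanner from where it was at the start of the episode above 0.025 m).
It also fails if it takes over 61 s, if anything falls off the work surface, if the arm or the gripper's body presses on something with over 40 N, if the wrist force passes 120 N, or if a joint passes its speed limit or range.

### The arm

A 7-joint arm with a two-finger parallel gripper is mounted at the origin on a cart in front of the work surface, level with it; the furniture and walls round the work are solid. World frame = base frame: x ahead of the robot, y to its left, z up, the work surface at z = 0. Lengths are in m, angles in rad, forces in N, time in s.
With the tool pointing down it reaches from about 0.4 to 0.85 m from the base axis. Payload 10.4 kg.
Tool frame: the origin (TCP) lies between the finger pads; the fingertips stand 22 mm ahead of it and the grasp point (between the pads) lies 3 mm ahead of it; z points along the fingers, x is the direction in which the jaws open and shut, and the axes are right-handed (so a half turn about z gives the same grasp; the last joint's range is limited). The gripper opens to 87 mm and grips with 3 to 60 N. Pads are 19 mm wide; open, the fingers measure 117 mm over their backs; the gripper's body (75 mm by 190 mm) begins 51 mm behind the grasp point.
Start: joints at [-1.365, 0.332, -0.065, 1.46, 0.022, 1.35, -0.088], TCP at [0.142, 0.609, 0.245] pointing down, gripper open.
Joint ranges: [-2.6, 2.6], [-0.5, 2.12], [-1.47, 1.34], [0.16, 2.42], [-1.27, 4.41], [0.06, 2.06], [-2.6, 2.6]. Speed limits (rad/s): [2.22, 2.22, 2.79, 2.79, 3.14, 3.14, 3.14].

### API

Orientations are given as a unit quaternion [x, y, z, w].
In Python, from station import robot gives the robot as it stands. The module is installed in compiled form; this text tells all that it offers.
- The arm moves only by the tool carry_out, never from a script. Its argument "commands" is a list of rows, each a list of 7 numbers: the shift along the tool's x, y, z normalised to -1 to 1, where 1 is 6 cm, then the turn, a rotation vector about the tool's x, y, z normalised to -1 to 1, where 1 is 6 degrees, then the gripper's target within -1 to 1 (fully open at 1, half-way at 0, shut at -1). In form: [[tx, ty, tz, rx, ry, rz, jaw], ...]. A call has 1 to 12 rows; each row shifts and turns the commanded pose from where the row before left it, along the tool's axes as they then stand; what a row does not reach is not made up. A row lasts 1/8 s, in which the tool goes at most 62.5 mm and 10.7 degrees, less where a joint would pass 70% of its speed; a pose out of reach is approached as far as the arm can. A call with a number of a shift or a turn outside -1 to 1 is refused whole. A call with a gripper value outside its range is refused whole. The fingers move at their own pace and stop on an object; "newtons" is the grip in N (left out, the last holds). Time passes only in rows, so rows that do not move let the fingers close. It gives the time, the measured TCP pose, the force and the opening at its end, in the units of the state.
- robot.get_state(): the state, without advancing time (a new reading comes with each control period).
- robot.camera(name): name is "scene" or "top" or "wrist"; returns a dict with "pixels" (420x560x3 uint8, red, green, blue), "fx", "fy", "cx", "cy" (pixels), "camera_from_world" (4x4, takes a point from world to camera coordinates); the wrist camera has in their place "T_tool_cam" (4x4, takes a point from camera to tool coordinates, whose origin is the TCP and whose axes are the tool frame's). Camera axes: x right, y down, z forward; pixel columns grow to the right and rows downward; lengths in m; the calibration is good to about 2 mm. The wrist camera is an equidistant fisheye: a pixel r from the principal point sees the ray r / f radians off the axis. A picture is of the moment at which its call begins: read the wrist's pose just before it. There is no depth.
- robot.close_job(): hands the job in, once; it reports no verdict.
The state is a dict: "time_s": time; "joints": joint angles; "qd": joint speeds; "tau": joint torques, N m; "position": TCP position; "orientation": TCP orientation; "ft_force": force on the tool from outside, world axes, zero at the start; "moment": the same for the moment, N m; "width": opening from 0.0 (shut) to 1.0 (fully open).
Only numpy, scipy, OpenCV 4.12 (cv2) and the standard library are available. Lean on these libraries where they do the work, as an engineer would, in place of code of your own. Each camera call takes 0.05 s, during which the arm holds its last target. There are 200 camera calls.

## Working session

There is one attempt and no reset: what is moved stays moved. The work goes in short steps, Python scripts to look and compute and a tool call to move; the robot and the scene stay as the last step left them, time stands still between calls to the robot, and variables do not carry over. Pictures are saved under pics/ and viewed, about 8 in all and at most 12, crops included, and the job is handed in when it is done.

Besides the shell and the picture viewer there is one more tool, called after "Call:" as name(argument=value, ...), one argument or row to a line, values as JSON. carry_out: Moves the arm, as the interface text tells. Scaled input: -1 to 1 covers 6 cm each way for a shift and 6 degrees each way for a turn. Its arguments: {"type":"object","properties":{"commands":{"type":"array"},"newtons":{"type":"number"}},"required":["commands"]}

```bash
mkdir -p pics; cat > h.py <<'E'
from station import robot
import numpy as np, cv2
from scipy.spatial.transform import Rotation as R
np.set_printoptions(precision=4,suppress=True)
def snap(n,f):
    c=robot.camera(n); cv2.imwrite('pics/'+f,c['pixels'][:,:,::-1]); return c
def back(c,u,v,z):  # pixel -> world at height z, fixed cams
    M=np.array(c['camera_from_world']); Rm,t=M[:3,:3],M[:3,3]
    o=-Rm.T@t; d=Rm.T@np.array([(u-c['cx'])/c['fx'],(v-c['cy'])/c['fy'],1]); return o+d*(z-o[2])/d[2]
def st():
    s=robot.get_state(); print(s['time_s'],np.array(s['position']),np.array(s['orientation']),np.array(s['ft_force']),s['width']); return s
E
python3 - <<'E'
from h import *
import pickle
s=st()
cs={}
for n in('scene','top','wrist'):
    cs[n]=snap(n,n+'0.png')
pickle.dump((s,cs),open('c0.pkl','wb'))
print({k:v for k,v in cs['top'].items() if k!='pixels'})
print({k:v for k,v in cs['wrist'].items() if k!='pixels'})
a=cv2.imread('pics/top0.png');cv2.imwrite('pics/top0b.png',cv2.resize(a,(800,600),interpolation=cv2.INTER_CUBIC))
E
```

```text
0.0 [0.1417 0.6084 0.2438] [ 0.7832  0.6218 -0.0005  0.0005] [0.0762 0.2394 1.0706] 0.9986005101570813
{'fx': 414.69203563256156, 'fy': 414.69203563256156, 'cx': 283.8606135126818, 'cy': 200.3791471786542, 'camera_from_world': array([[ 0.0014, -1.    , -0.0023, -0.0129],
       [-0.977 , -0.0009, -0.2134,  0.5199],
       [ 0.2134,  0.0026, -0.977 ,  1.0376],
       [ 0.    ,  0.    ,  0.    ,  1.    ]])}
{'fx': 325.19226210127806, 'fy': 325.19226210127806, 'cx': 280.18885301993015, 'cy': 212.09670599959063, 'T_tool_cam': array([[ 1.    ,  0.001 , -0.0007, -0.0005],
       [-0.0008,  0.967 ,  0.2549, -0.0687],
       [ 0.0009, -0.2549,  0.967 , -0.1409],
       [ 0.    ,  0.    ,  0.    ,  1.    ]])}
```

View pics/top0b.png

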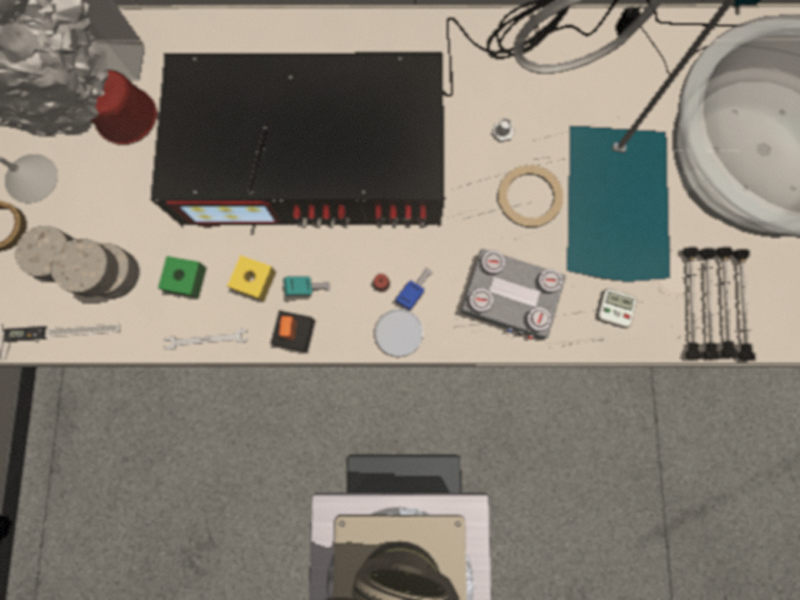

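View pics/scene0.png

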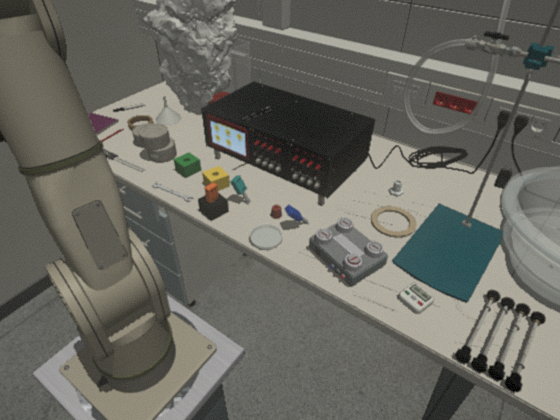

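```bash
python3 - <<'E'
from h import *
import pickle
s,cs=pickle.load(open('c0.pkl','rb'));c=cs['top']
k=0.7
for n,u,v,z in [('key top',286,326,.098),('holder',293,332,.046),('tl',493,262,.065),('tr',550,280,.065),('bl',481,300,.065),('br',539,318,.065),('dish',399,333,.01),('bung',381,282,.03),('bluekey',410,293,.02)]:
    print(n,back(c,u*k,v*k,z))
print(R.from_quat(s['orientation']).as_matrix())
a=cv2.imread('pics/top0.png')[165:245,310:405];b=cv2.imread('pics/top0.png')[205:260,180:240]
a=cv2.resize(a,(600,505),interpolation=cv2.INTER_CUBIC)
cv2.imwrite('pics/crop1.png',a)
E
```

```text
key top [0.4394 0.1965 0.098 ]
holder [0.4361 0.1939 0.046 ]
tl [ 0.5639 -0.1738  0.065 ]
tr [ 0.5299 -0.2773  0.065 ]
bl [ 0.4925 -0.1498  0.065 ]
br [ 0.4594 -0.2538  0.065 ]
dish [0.4394 0.0001 0.01  ]
bung [0.5338 0.0342 0.03  ]
bluekey [ 0.5146 -0.0207  0.02  ]
[[ 0.2268  0.9739 -0.0002]
 [ 0.9739 -0.2268 -0.0014]
 [-0.0014  0.0001 -1.    ]]
```

View pics/crop1.png

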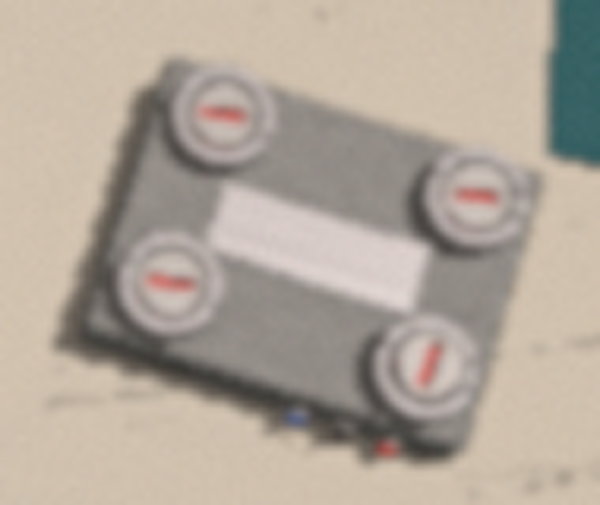

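Call:
carry_out(
  commands=[
    [-0.51, 0.576, 0, 0, 0, 0, 1],
    [-0.51, 0.576, 0, 0, 0, 0, 1],
    [-0.51, 0.576, 0, 0, 0, 0, 1],
    [-0.51, 0.576, 0, 0, 0, 0, 1],
    [-0.51, 0.576, 0, 0, 0, 0, 1],
    [-0.51, 0.576, 0, 0, 0, 0, 1],
    [-0.51, 0.576, 0, 0, 0, 0, 1],
    [-0.51, 0.576, 0, 0, 0, 0, 1],
    [-0.51, 0.576, 0, 0, 0, 0, 1],
    [-0.51, 0.576, 0, 0, 0, 0, 1],
    [-0.51, 0.576, 0, 0, 0, 0, 1],
    [0, 0, 0, 0, 0, 0, 1],
  ],
)

```text
time_s: 1.65
position: [0.4372, 0.1915, 0.2445]
orientation: [0.785, 0.619, -0.0, 0.0]
ft_force: [-0.3, 0.8, -0.2]
width: 1.001
```

```bash
cat >> h.py <<'E'
def wsnap(f,fn=None):
    s=st(); c=snap('wrist',f); import pickle; pickle.dump((s,c),open('pics/'+f+'.pkl','wb')); return s,c
def wpose(s,c):
    T=np.eye(4);T[:3,:3]=R.from_quat(s['orientation']).as_matrix();T[:3,3]=s['position'];return T@np.array(c['T_tool_cam'])
def wback(s,c,u,v,z):
    M=wpose(s,c);d=np.array([u-c['cx'],v-c['cy']]);r=np.hypot(*d);a=r/c['fx']
    k=np.r_[np.sin(a)*d/max(r,1e-9),np.cos(a)];w=M[:3,:3]@k;return M[:3,3]+w*(z-M[2,3])/w[2]
def wproj(s,c,p):
    q=np.linalg.inv(wpose(s,c))@np.r_[p,1];r=np.hypot(q[0],q[1]);a=np.arctan2(r,q[2]);return np.array([c['cx'],c['cy']])+q[:2]/r*a*c['fx']
E
python3 - <<'E'
from h import *
s,c=wsnap('w1.png')
E
```

```text
1.65 [0.4372 0.1915 0.2445] [ 0.785   0.6195 -0.      0.0003] [-0.3193  0.7831 -0.2063] 1.000769155296367
```

View pics/w1.png

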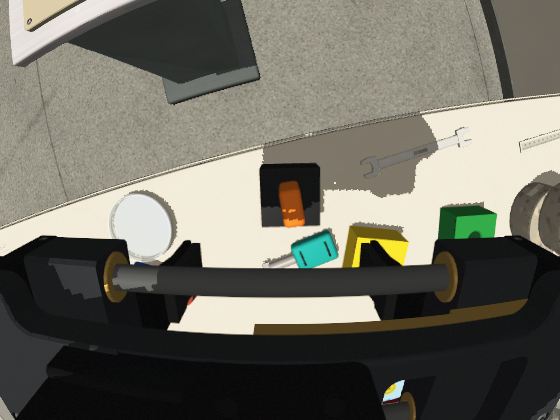

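```bash
cat >> h.py <<'E'
from scipy.optimize import minimize
def boxsil(s,c,x,y,yaw,z0,z1,a=.018,b=.010,sc=4):
    P=[]
    for i in(-a,a):
        for j in(-b,b):
            for z in(z0,z1): P.append(wproj(s,c,[x+i*np.cos(yaw)-j*np.sin(yaw),y+i*np.sin(yaw)+j*np.cos(yaw),z]))
    m=np.zeros((420*sc,560*sc),np.uint8);cv2.fillConvexPoly(m,cv2.convexHull(np.round((np.array(P)+.5)*sc).astype(np.int32)),1);return m
def orange(c):
    h=cv2.cvtColor(np.ascontiguousarray(c['pixels']),cv2.COLOR_RGB2HSV)
    m=((h[...,0]>4)&(h[...,0]<19)&(h[...,1]>170)&(h[...,2]>60)).astype(np.uint8)
    n,l,stt,_=cv2.connectedComponentsWithStats(m);return l,stt
E
python3 - <<'E'
from h import *
import pickle
s,c=pickle.load(open('pics/w1.png.pkl','rb'))
l,q=orange(c);i=l[204,291];print(i,q[i]);m=(l==i).astype(np.uint8);m4=cv2.resize(m,None,fx=4,fy=4,interpolation=cv2.INTER_NEAREST)
f=lambda p:-(lambda b:(b&m4).sum()/(b|m4).sum())(boxsil(s,c,p[0]/100,p[1]/100,p[2],.046,.098))
best=min((minimize(f,[43.7,19.4,y],method='Nelder-Mead',options=dict(initial_simplex=np.array([[43.7,19.4,y],[44.5,19.4,y],[43.7,20.2,y],[43.7,19.4,y+.3]]))) for y in np.arange(0,3.1,.4)),key=lambda r:r.fun)
print(best.x,best.fun)
# holder black corners: top face
for u,v in [(261,165),(320,165),(320,226),(262,226)]: print(wback(s,c,u,v,.046))
E
```

```text
1 [279 181  26  46 953]
[44.2889 20.0083 -0.0514] -0.9114661541233707
[0.4031 0.1781 0.046 ]
[0.4172 0.2384 0.046 ]
[0.4829 0.2247 0.046 ]
[0.4681 0.1628 0.046 ]
```

```bash
python3 - <<'E'
from h import *
import pickle
s,c=pickle.load(open('pics/w1.png.pkl','rb'))
a=np.ascontiguousarray(c['pixels'][160:232,255:325,::-1]);a=cv2.resize(a,None,fx=8,fy=8,interpolation=cv2.INTER_NEAREST)
for yaw,col in((-.05,(255,0,0)),):
  for z in(.046,.098):
    P=[]
    for i,j in((-1,-1),(1,-1),(1,1),(-1,1)):
        i*=.018;j*=.01;P.append(wproj(s,c,[.4429+i*np.cos(yaw)-j*np.sin(yaw),.2001+i*np.sin(yaw)+j*np.cos(yaw),z]))
    cv2.polylines(a,[np.int32((np.array(P)+.5-[255,160])*8)],True,col,1)
cv2.imwrite('pics/cr2.png',a)
E
```

```text
(no output)
```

View pics/cr2.png

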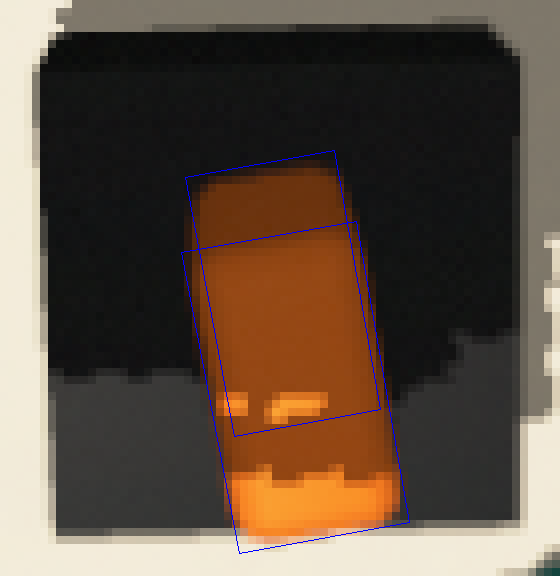

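Call:
carry_out(
  commands=[
    [0.163, 0.064, 0, 0, 0, 0, 0.2],
    [0, 0, 0.4, 0, 0, -0.9, 0.2],
    [0, 0, 0.6, 0, 0, -0.85, 0.2],
    [0, 0, 0.5, 0, 0, 0, 0.2],
    [0, 0, 0.5, 0, 0, 0, 0.2],
    [0, 0, 0.3, 0, 0, 0, 0.2],
    [0, 0, 0, 0, 0, 0, 0.2],
  ],
  newtons=40,
)

```text
time_s: 2.58
position: [0.4405, 0.2044, 0.1053]
orientation: [0.722, 0.692, -0.001, -0.0]
ft_force: [0.0, -0.1, -0.3]
width: 0.602
```

```bash
python3 - <<'E'
from h import *
s,c=wsnap('w2.png')
print(R.from_quat(s['orientation']).as_matrix())
c=snap('scene','s2.png')
a=c['pixels'][150:260,150:300,::-1];cv2.imwrite('pics/s2c.png',cv2.resize(a,None,fx=5,fy=5,interpolation=cv2.INTER_CUBIC)); b=cv2.imread('pics/w2.png')
E
```

```text
2.575 [0.4405 0.2044 0.1053] [ 0.7222  0.6916 -0.0013 -0.0003] [ 0.0009 -0.0986 -0.2703] 0.6018904016384231
[[ 0.0433  0.9991 -0.0023]
 [ 0.9991 -0.0433 -0.0014]
 [-0.0015 -0.0022 -1.    ]]
```

View pics/w2.png

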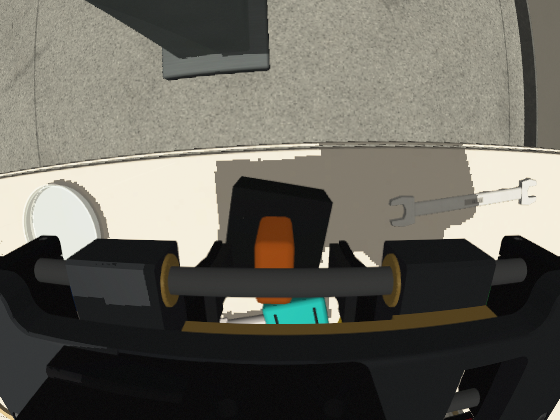

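Call:
carry_out(
  commands=[
    [-0.07, 0.043, 0.26, 0, 0, 0, 0.2],
    [0, 0, 0.26, 0, 0, 0, 0.2],
    [0, 0, 0, 0, 0, 0, 0.2],
    [0, 0, 0, 0, 0, 0, -1],
    [0, 0, 0, 0, 0, 0, -1],
    [0, 0, 0, 0, 0, 0, -1],
    [0, 0, 0, 0, 0, 0, -1],
  ],
  newtons=40,
)

```text
time_s: 3.55
position: [0.4441, 0.1992, 0.0756]
orientation: [0.723, 0.691, 0.0, -0.0]
ft_force: [0.2, 1.9, 1.6]
width: 0.234
```

Call:
carry_out(
  commands=[
    [0, 0, -0.3, 0, 0, 0, -1],
    [0, 0, -0.6, 0, 0, 0, -1],
    [0, 0, -0.7, 0, 0, 0, -1],
    [0, 0, -0.4, 0, 0, 0, -1],
    [-0.5, 0.1, 0, 0, 0, 0, -1],
    [-0.8, 0.2, 0, 0, 0, 0, -1],
    [-0.9, 0.2, 0, 0, 0, 0, -1],
    [-0.9, 0.2, 0, 0, 0, 0, -1],
    [-0.9, 0.2, 0, 0, 0, 0, -1],
    [-0.9, 0.2, 0, 0, 0, 0, -1],
    [-0.9, 0.2, 0, 0, 0, 0, -1],
    [-0.9, 0.2, 0, 0, 0, 0, -1],
  ],
)

```text
time_s: 5.05
position: [0.5157, -0.2081, 0.1954]
orientation: [0.723, 0.691, 0.0, 0.0]
ft_force: [0.5, 0.4, -0.7]
width: 0.23
```

Call:
carry_out(
  commands=[
    [-0.5, 0.1, 0, 0, 0, 0.5, -1],
    [0, 0, 0, 0, 0, 0.9, -1],
    [0, 0, 0, 0, 0, 0.9, -1],
    [0, 0, 0, 0, 0, 0, -1],
  ],
)

```text
time_s: 5.55
position: [0.5201, -0.2368, 0.1951]
orientation: [0.801, 0.599, -0.0, -0.0]
ft_force: [-0.5, -0.1, -1.5]
width: 0.231
```

```bash
python3 - <<'E'
from h import *
s,c=wsnap('w3.png');print(np.array(s['joints']))
E
```

```text
5.55 [ 0.5201 -0.2368  0.1951] [ 0.8006  0.5992 -0.0002 -0.0002] [-0.4609 -0.0593 -1.5341] 0.23102636428858972
[-0.2965  0.3008  0.7751  1.7076 -0.2221  1.2245  1.8172]
```

View pics/w3.png

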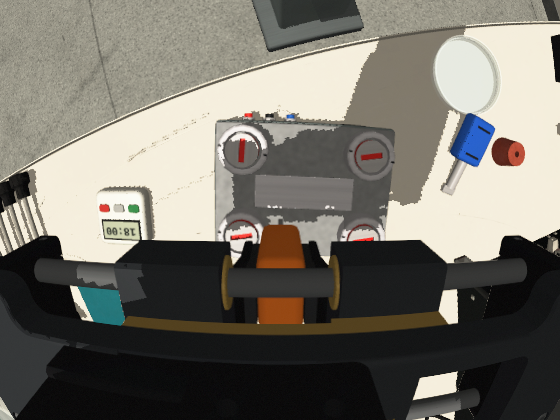

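```bash
cat >> h.py <<'E'
def stud(s,c,u,v,w=40,show=None):
    a=np.ascontiguousarray(c['pixels'][v-w:v+w,u-w:u+w]);h=cv2.cvtColor(a,cv2.COLOR_RGB2HSV)
    m=(((h[...,0]<8)|(h[...,0]>172))&(h[...,1]>120)&(h[...,2]>60)).astype(np.uint8)
    n,l,q,ct=cv2.connectedComponentsWithStats(m);i=1+np.argmax(q[1:,4])
    vv,uu=np.nonzero(l==i);P=np.array([wback(s,c,x+u-w,y+v-w,.066)[:2] for x,y in zip(uu,vv)])
    pc=P.mean(0);U,S,V=np.linalg.svd(P-pc,full_matrices=False);d=V[0]*np.sign(V[0][0])
    e=(P-pc)@V.T
    print('slot px',len(P),'centre',pc,'yaw',np.arctan2(d[1],d[0]),'extent',np.ptp(e,axis=0),'mid',pc+ (e.max(0)+e.min(0))/2@V)
    if show: cv2.imwrite('pics/'+show,cv2.resize(a[:,:,::-1],(640,640),interpolation=cv2.INTER_NEAREST))
E
python3 - <<'E'
from h import *
import pickle
s,c=pickle.load(open('pics/w3.png.pkl','rb'))
stud(s,c,242,149,30,'cr3.png')
M=R.from_quat(s['orientation']).as_matrix();print(M)
E
```

```text
slot px 124 centre [ 0.4621 -0.2541] yaw -0.37438126026979035 extent [0.0188 0.0045] mid [ 0.462  -0.2542]
[[ 0.2819  0.9594 -0.0005]
 [ 0.9594 -0.2819  0.0001]
 [-0.     -0.0006 -1.    ]]
```

View pics/cr3.png

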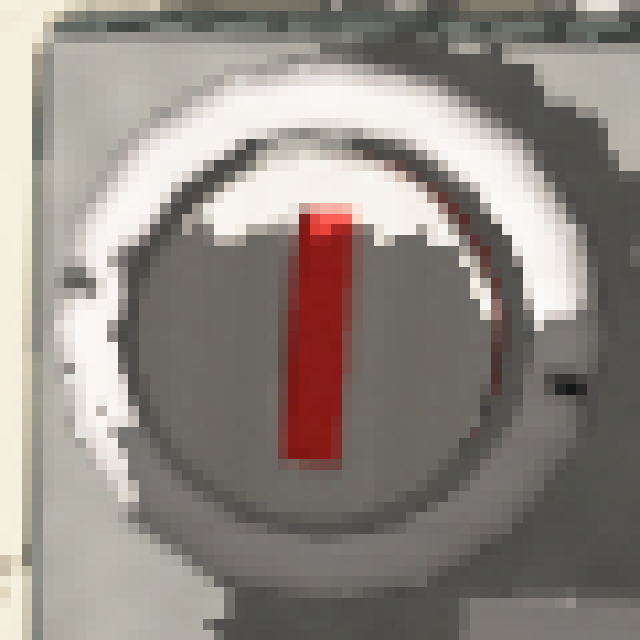

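Call:
carry_out(
  commands=[
    [-0.3, -0.18, 0.2, 0, 0, 0, -1],
    [-0.29, -0.17, 0.39, 0, 0, 0, -1],
    [0, 0, 0, 0, 0, 0.42, -1],
    [0, 0, 0, 0, 0, 0.42, -1],
    [0, 0, 0, 0, 0, 0, -1],
    [0, 0, 0, 0, 0, 0, -1],
  ],
)

```text
time_s: 6.35
position: [0.4896, -0.2652, 0.1597]
orientation: [0.826, 0.564, -0.0, -0.0]
ft_force: [0.4, -0.1, -1.1]
width: 0.226
```

```bash
python3 - <<'E'
from h import *
s,c=wsnap('w4.png')
M=R.from_quat(s['orientation']).as_matrix();print(M)
u,v=np.round(wproj(s,c,[.462,-.2541,.066])).astype(int);print(u,v)
stud(s,c,u,v,26)
a=c['pixels'][140:290,190:370,::-1];cv2.imwrite('pics/cr4.png',cv2.resize(a,None,fx=4,fy=4,interpolation=cv2.INTER_NEAREST))
# handle side fit
l,q=orange(c);i=1+np.argmax(q[1:,4]);print(q[i]);m=l==i
for r in range(226,262,4):
    x=np.nonzero(m[r])[0]
    if len(x):print(r,x.min(),x.max(),end='; ')
# predicted corners of handle in tool frame
T=np.eye(4);T[:3,:3]=M;T[:3,3]=s['position']
for z,n in((-.0224,'top'),(.0296,'bot')):
    for x in(-.01,.01):print(n,wproj(s,c,(T@[x,-.018,z,1])[:3]))
E
```

```text
6.35 [ 0.4896 -0.2652  0.1597] [ 0.826   0.5636 -0.     -0.0001] [ 0.4013 -0.0666 -1.1492] 0.22587036165699131
[[ 0.3646  0.9312 -0.0002]
 [ 0.9312 -0.3646  0.0002]
 [ 0.0001 -0.0002 -1.    ]]
281 182
slot px 187 centre [ 0.4623 -0.2537] yaw -0.37135030499556776 extent [0.0193 0.0044] mid [ 0.4625 -0.2538]
[ 256  225   49   43 1783]
226 266 294; 230 263 297; 234 262 298; 238 261 299; 242 261 299; 246 260 301; 250 259 302; 254 258 302; 258 257 303; top [256.0035 259.3796]
top [306.5513 259.4146]
bot [262.7891 222.0408]
bot [299.3231 222.0739]
```

View pics/cr4.png

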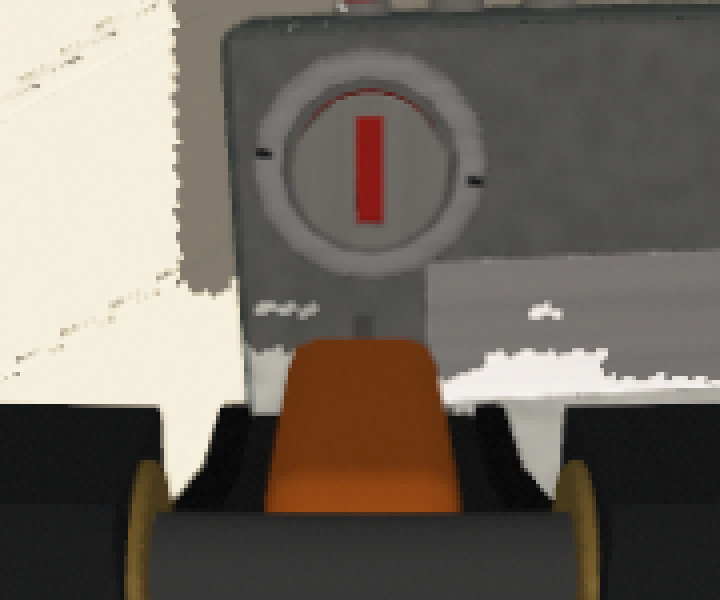

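Call:
carry_out(
  commands=[
    [0.019, -0.25, 0, 0, 0, 0, -1],
    [0, -0.24, 0, 0, 0, 0, -1],
    [0, 0, 0.1, 0, 0, 0, -1],
    [0, 0, 0.1, 0, 0, 0, -1],
    [0, 0, 0, 0, 0, 0, -1],
    [0, 0, 0, 0, 0, 0, -1],
  ],
)

```text
time_s: 7.15
position: [0.4633, -0.2533, 0.1478]
orientation: [0.826, 0.563, -0.0, 0.0]
ft_force: [0.4, -0.3, -2.0]
width: 0.225
```

```bash
python3 - <<'E'
from h import *
s=st();p=np.array(s['position']);M=R.from_quat(s['orientation']).as_matrix()
print(M.T@(np.array([.46255,-.2534,.1456])-p)/.06, 'yaw',np.arctan2(M[1,1],M[0,1]))
E
```

```text
7.15 [ 0.4633 -0.2533  0.1478] [ 0.8263  0.5632 -0.0002  0.    ] [ 0.3672 -0.3473 -1.9911] 0.2251202451551109
[-0.0063 -0.0112  0.037 ] yaw -0.37427634030373935
```

Call:
carry_out(
  commands=[
    [-0.006, -0.011, 0.05, 0, 0, 0, -1],
    [0, 0, 0.05, 0, 0, 0, -1],
    [0, 0, 0.03, 0, 0, 0, -1],
    [0, 0, 0.02, 0, 0, 0, -1],
    [0, 0, 0, 0, 0, 0, -1],
    [0, 0, 0, 0, 0, 0, -1],
  ],
)

```text
time_s: 7.9
position: [0.4625, -0.2532, 0.139]
orientation: [0.826, 0.563, 0.0, 0.0]
ft_force: [-0.7, 0.9, -1.8]
width: 0.23
```

Call:
carry_out(
  commands=[
    [0, 0, 0.03, 0, 0, 0, -1],
    [0, 0, 0.03, 0, 0, 0, -1],
    [0, 0, 0, 0, 0, 0, -1],
    [0, 0, 0, 0, 0, 0, -1],
  ],
)

```text
time_s: 8.4
position: [0.4625, -0.2532, 0.1354]
orientation: [0.826, 0.563, 0.0, 0.0]
ft_force: [-1.0, 0.8, 1.8]
width: 0.228
```

Call:
carry_out(
  commands=[
    [0, 0, 0.03, 0, 0, 0, -1],
    [0, 0, 0.03, 0, 0, 0, -1],
    [0, 0, 0.03, 0, 0, 0, -1],
    [0, 0, 0, 0, 0, 0, -1],
    [0, 0, 0, 0, 0, 0, -1],
  ],
)

```text
time_s: 9.02
position: [0.4625, -0.2532, 0.13]
orientation: [0.826, 0.563, 0.0, 0.0]
ft_force: [0.2, -0.3, 2.7]
width: 0.232
```

Call:
carry_out(
  commands=[
    [0, 0, 0.012, 0, 0, 0, -1],
    [0, 0, 0, 0, 0, 0, -1],
  ],
)

```text
time_s: 9.28
position: [0.4625, -0.2532, 0.1292]
orientation: [0.826, 0.563, 0.0, 0.0]
ft_force: [0.2, 1.1, 2.7]
width: 0.23
```

Call:
carry_out(
  commands=[
    [0, 0, 0.01, 0, 0, 0, -1],
    [0, 0, 0, 0, 0, 0, -1],
  ],
)

```text
time_s: 9.52
position: [0.4625, -0.2532, 0.1286]
orientation: [0.826, 0.563, 0.0, 0.0]
ft_force: [1.2, 0.1, 3.4]
width: 0.226
```

Call:
carry_out(
  commands=[
    [0, 0, 0.005, 0, 0, 0, -1],
    [0, 0, 0, 0, 0, 0, -1],
  ],
)

```text
time_s: 9.78
position: [0.4625, -0.2532, 0.1283]
orientation: [0.826, 0.563, 0.0, 0.0]
ft_force: [0.9, 0.8, 3.6]
width: 0.228
```

Call:
carry_out(
  commands=[
    [0, 0, 0.01, 0, 0, 0, -1],
    [0, 0, 0, 0, 0, 0, -1],
  ],
)

```text
time_s: 10.02
position: [0.4624, -0.2532, 0.1277]
orientation: [0.826, 0.563, 0.0, -0.0]
ft_force: [0.4, 0.0, 3.3]
width: 0.227
```

Call:
carry_out(
  commands=[
    [0, 0, 0.005, 0, 0, 0, -1],
    [0, 0, 0, 0, 0, 0, -1],
  ],
)

```text
time_s: 10.28
position: [0.4624, -0.2532, 0.1274]
orientation: [0.826, 0.563, 0.0, 0.0]
ft_force: [1.1, 0.7, 2.5]
width: 0.23
```

Call:
carry_out(
  commands=[
    [0, 0, 0.005, 0, 0, 0, -1],
    [0, 0, 0, 0, 0, 0, -1],
  ],
)

```text
time_s: 10.52
position: [0.4624, -0.2532, 0.1271]
orientation: [0.826, 0.563, 0.0, 0.0]
ft_force: [1.4, -0.9, 3.7]
width: 0.228
```

Call:
carry_out(
  commands=[
    [0, 0, 0.01, 0, 0, 0, -1],
    [0, 0, 0, 0, 0, 0, -1],
  ],
)

```text
time_s: 10.78
position: [0.4625, -0.2532, 0.1265]
orientation: [0.826, 0.563, 0.0, 0.0]
ft_force: [0.7, 0.2, 3.6]
width: 0.226
```

Call:
carry_out(
  commands=[
    [0, 0, 0.006, 0, 0, 0, -1],
    [0, 0, 0, 0, 0, 0, -1],
  ],
)

```text
time_s: 11.02
position: [0.4624, -0.2532, 0.1261]
orientation: [0.826, 0.563, 0.0, -0.0]
ft_force: [1.3, 0.3, 4.7]
width: 0.229
```

Call:
carry_out(
  commands=[
    [0, 0, 0.01, 0, 0, 0, -1],
    [0, 0, 0, 0, 0, 0, -1],
  ],
)

```text
time_s: 11.28
position: [0.4624, -0.2532, 0.1255]
orientation: [0.826, 0.563, 0.0, -0.0]
ft_force: [1.1, 0.3, 3.8]
width: 0.226
```

Call:
carry_out(
  commands=[
    [0, 0, 0.006, 0, 0, 0, -1],
    [0, 0, 0, 0, 0, 0, -1],
  ],
)

```text
time_s: 11.52
position: [0.4624, -0.2532, 0.1252]
orientation: [0.826, 0.563, 0.0, -0.0]
ft_force: [1.0, -0.2, 3.7]
width: 0.229
```

Call:
carry_out(
  commands=[
    [0, 0, 0.01, 0, 0, 0, -1],
    [0, 0, 0, 0, 0, 0, -1],
  ],
)

```text
time_s: 11.78
position: [0.4624, -0.2532, 0.1245]
orientation: [0.826, 0.563, 0.0, 0.0]
ft_force: [1.1, 0.1, 4.4]
width: 0.225
```

Call:
carry_out(
  commands=[
    [0, 0, 0.006, 0, 0, 0, -1],
    [0, 0, 0, 0, 0, 0, -1],
  ],
)

```text
time_s: 12.02
position: [0.4624, -0.2532, 0.1242]
orientation: [0.826, 0.563, 0.0, 0.0]
ft_force: [0.8, -0.3, 4.8]
width: 0.228
```

Call:
carry_out(
  commands=[
    [0, 0, 0.01, 0, 0, 0, -1],
    [0, 0, 0, 0, 0, 0, -1],
  ],
)

```text
time_s: 12.28
position: [0.4624, -0.2532, 0.1236]
orientation: [0.826, 0.563, 0.0, -0.0]
ft_force: [1.4, 0.2, 4.4]
width: 0.227
```

Call:
carry_out(
  commands=[
    [0, 0, 0.006, 0, 0, 0, -1],
    [0, 0, 0, 0, 0, 0, -1],
  ],
)

```text
time_s: 12.52
position: [0.4625, -0.2532, 0.1235]
orientation: [0.826, 0.563, 0.0, -0.0]
ft_force: [0.4, 1.2, 7.8]
width: 0.228
```

Call:
carry_out(
  commands=[
    [0, 0, -0.016, 0, 0, 0, -1],
    [0, 0, 0, 0, 0, 0.5, -1],
    [0, 0, 0, 0, 0, 0.5, -1],
    [0, 0, 0, 0, 0, 0.5, -1],
    [0, 0, 0, 0, 0, 0.4, -1],
    [0, 0, 0, 0, 0, 0, -1],
  ],
)

```text
time_s: 13.28
position: [0.4622, -0.2532, 0.1241]
orientation: [0.878, 0.478, -0.0, -0.0]
ft_force: [0.8, -1.5, 3.6]
width: 0.223
```

```bash
python3 - <<'E'
from h import *
s=st();print(np.array(s['moment']),np.array(s['joints']));M=R.from_quat(s['orientation']).as_matrix();print(np.arctan2(M[1,1],M[0,1]))
E
```

```text
13.275 [ 0.4622 -0.2532  0.1241] [ 0.8781  0.4784 -0.0002 -0.0001] [ 0.7954 -1.4669  3.5612] 0.2228309946720998
[-0.1085 -0.0282 -0.0147] [-0.3087  0.2863  0.8354  1.8992 -0.242   1.0606  1.6238]
-0.5731023890697752
```

Call:
carry_out(
  commands=[
    [0, 0, 0, 0, 0, 0.6, -1],
    [0, 0, 0, 0, 0, 0.6, -1],
    [0, 0, 0, 0, 0, 0.6, -1],
    [0, 0, 0, 0, 0, 0, -1],
  ],
)

```text
time_s: 13.78
position: [0.4621, -0.2533, 0.1241]
orientation: [0.919, 0.394, -0.0, -0.0]
ft_force: [0.4, -1.7, 4.2]
width: 0.227
```

```bash
cat > m.py <<'E'
from h import *
s=st();M=R.from_quat(s['orientation']).as_matrix();print(np.array(s['moment']),s['joints'][6],'turn',-.374-np.arctan2(M[1,1],M[0,1]))
E
python3 m.py
```

```text
13.775 [ 0.4621 -0.2533  0.1241] [ 0.9191  0.394  -0.0003 -0.0001] [ 0.3803 -1.7357  4.2162] 0.22714104526611156
[-0.2525  0.1395  0.0045] 1.4497761627037329 turn 0.38676572539647147
```

Call:
carry_out(
  commands=[
    [0, 0, 0, 0, 0, 0.8, -1],
    [0, 0, 0, 0, 0, 0.8, -1],
    [0, 0, 0, 0, 0, 0.8, -1],
    [0, 0, 0, 0, 0, 0.8, -1],
    [0, 0, 0, 0, 0, 0.8, -1],
    [0, 0, 0, 0, 0, 0, -1],
  ],
)

```text
time_s: 14.52
position: [0.4619, -0.2535, 0.124]
orientation: [0.981, 0.195, -0.0, 0.0]
ft_force: [-0.9, -1.8, 3.4]
width: 0.225
```

```bash
python3 m.py
```

```text
14.525 [ 0.4619 -0.2535  0.124 ] [ 0.9809  0.1947 -0.0005  0.0001] [-0.8615 -1.7559  3.3771] 0.22476914125120961
[-0.5757  0.5327 -0.0041] 1.0673517732013238 turn 0.8047929652022009
```

Call:
carry_out(
  commands=[
    [0, 0, 0, 0, 0, 0.8, -1],
    [0, 0, 0, 0, 0, 0.8, -1],
    [0, 0, 0, 0, 0, 0.8, -1],
    [0, 0, 0, 0, 0, 0.8, -1],
    [0, 0, 0, 0, 0, 0.8, -1],
    [0, 0, 0, 0, 0, 0.8, -1],
    [0, 0, 0, 0, 0, 0, -1],
  ],
)

```text
time_s: 15.4
position: [0.4617, -0.2535, 0.124]
orientation: [0.998, -0.055, -0.001, 0.0]
ft_force: [-4.1, -2.3, 3.8]
width: 0.224
```

```bash
python3 m.py
```

```text
15.4 [ 0.4617 -0.2535  0.124 ] [ 0.9985 -0.0549 -0.0007  0.0001] [-4.0918 -2.2955  3.8474] 0.22437645166688122
[-0.6863  0.9125 -0.0408] 0.6209005199645364 turn 1.3066669407808362
```

Call:
carry_out(
  commands=[
    [-0.007, 0, 0, 0, 0, 0.2, -1],
    [0, 0, 0, 0, 0, 0.3, -1],
    [0, 0, 0, 0, 0, 0.3, -1],
    [0, 0, 0, 0, 0, 0, -1],
  ],
)

```text
time_s: 15.9
position: [0.4617, -0.2533, 0.1241]
orientation: [0.995, -0.099, -0.0, 0.0]
ft_force: [-4.2, -3.0, 4.1]
width: 0.228
```

```bash
python3 m.py
```

```text
15.9 [ 0.4617 -0.2533  0.1241] [ 0.9951 -0.0986 -0.0002  0.0001] [-4.2036 -3.0223  4.0689] 0.22843099822388696
[-1.0173  1.1703 -0.0014] 0.5440849106402927 turn 1.394358247354985
```

Call:
carry_out(
  commands=[
    [-0.004, 0, 0, 0, 0, 0.25, -1],
    [0, 0, 0, 0, 0, 0.25, -1],
    [0, 0, 0, 0, 0, 0, -1],
  ],
)

```text
time_s: 16.27
position: [0.4617, -0.2532, 0.1242]
orientation: [0.992, -0.125, -0.0, 0.0]
ft_force: [-2.6, -3.1, 4.0]
width: 0.227
```

```bash
python3 m.py
```

```text
16.275 [ 0.4617 -0.2532  0.1242] [ 0.9922 -0.1248 -0.0001  0.0001] [-2.5786 -3.1032  4.0101] 0.22694933906621165
[-1.0575  1.1165 -0.0177] 0.4983207486408544 turn 1.446972313192227
```

Call:
carry_out(
  commands=[
    [-0.003, 0, 0, 0, 0, 0.25, -1],
    [0, 0, 0, 0, 0, 0.2, -1],
    [0, 0, 0, 0, 0, 0, -1],
  ],
)

```text
time_s: 16.65
position: [0.4616, -0.2532, 0.1242]
orientation: [0.989, -0.148, 0.0, 0.0]
ft_force: [-3.0, -3.2, 5.0]
width: 0.225
```

```bash
python3 m.py
```

```text
16.65 [ 0.4616 -0.2532  0.1242] [ 0.989  -0.148   0.0001  0.0001] [-2.9839 -3.223   4.9965] 0.22485414374181403
[-1.1406  1.002   0.016 ] 0.45774159098023354 turn 1.4939112383940953
```

Call:
carry_out(
  commands=[
    [0, 0, -0.02, 0, 0, 0, -1],
    [0, 0, -0.03, 0, 0, 0, -1],
    [0, 0, -0.03, 0, 0, 0, -1],
    [0, 0, -0.03, 0, 0, 0, -1],
    [0, 0, -0.02, 0, 0, 0, -1],
    [0, 0, 0, 0, 0, 0, -1],
  ],
)

```text
time_s: 17.4
position: [0.4617, -0.2524, 0.1318]
orientation: [0.989, -0.147, -0.0, -0.001]
ft_force: [-0.8, 0.4, -0.7]
width: 0.227
```

Call:
carry_out(
  commands=[
    [0, 0, -0.02, 0, 0, 0, -1],
    [0, 0, 0, 0, 0, 0, -1],
  ],
)

```text
time_s: 17.65
position: [0.4617, -0.2526, 0.1331]
orientation: [0.989, -0.147, -0.0, -0.0]
ft_force: [-1.1, 1.3, -1.6]
width: 0.228
```

```bash
python3 m.py
```

```text
17.65 [ 0.4617 -0.2526  0.1331] [ 0.9891 -0.1472 -0.0001 -0.0004] [-1.1439  1.2604 -1.6327] 0.22814123051608437
[0.0703 0.2511 0.0077] 0.4486348601541066 turn 1.4922138632530988
```

Call:
carry_out(
  commands=[
    [0, 0, -0.1, 0, 0, 0, -1],
    [0, 0, -0.3, 0, 0, 0, -1],
    [0, 0, -0.4, 0, 0, 0, -1],
    [0, 0, -0.32, 0, 0, -0.5, -1],
    [0, 0, 0, 0, 0, -1, -1],
    [0, 0, 0, 0, 0, -1, -1],
    [0, 0, 0, 0, 0, -1, -1],
    [0, 0, 0, 0, 0, -1, -1],
    [0, 0, 0, 0, 0, -1, -1],
    [0, 0, 0, 0, 0, -1, -1],
    [0, 0, 0, 0, 0, -1, -1],
    [0, 0, 0, 0, 0, -1, -1],
  ],
)

```text
time_s: 19.15
position: [0.4617, -0.2532, 0.2014]
orientation: [0.955, 0.295, 0.0, 0.0]
ft_force: [-1.0, -0.2, -1.0]
width: 0.225
```

Call:
carry_out(
  commands=[
    [0, 0, 0, 0, 0, -1, -1],
    [0, 0, 0, 0, 0, -1, -1],
    [0, 0.2, 0, 0, 0, -1, -1],
    [0, 0.3, 0, 0, 0, -1, -1],
    [0, 0.3, 0, 0, 0, -1, -1],
    [0, 0, 0, 0, 0, -1, -1],
    [0, 0, 0, 0, 0, 0, -1],
  ],
)

```text
time_s: 20.02
position: [0.4998, -0.2823, 0.2012]
orientation: [0.819, 0.574, 0.0, 0.0]
ft_force: [-1.2, 0.3, -1.5]
width: 0.23
```

```bash
python3 m.py; python3 - <<'E'
from h import *
s,c=wsnap('w5.png')
u,v=np.round(wproj(s,c,[.462,-.2541,.066])).astype(int);print(u,v)
M=R.from_quat(s['orientation']).as_matrix();print(M.T@(np.array([.4435,.1992,s['position'][2]])-np.array(s['position']))/.06)
a=c['pixels'][110:290,180:400,::-1];cv2.imwrite('pics/cr5.png',cv2.resize(a,None,fx=3,fy=3,interpolation=cv2.INTER_NEAREST))
E
```

```text
20.025 [ 0.4998 -0.2823  0.2012] [0.8187 0.5742 0.0001 0.0003] [-1.2064  0.2589 -1.4722] 0.22953368562465443
[-0.0573  0.0175  0.0001] 1.8780160694062618 turn -0.026493174190797553
20.025 [ 0.4998 -0.2823  0.2012] [0.8187 0.5742 0.0001 0.0003] [-1.2064  0.2589 -1.4722] 0.22953368562465443
297 156
[ 7.2255 -3.6142 -0.003 ]
```

View pics/cr5.png

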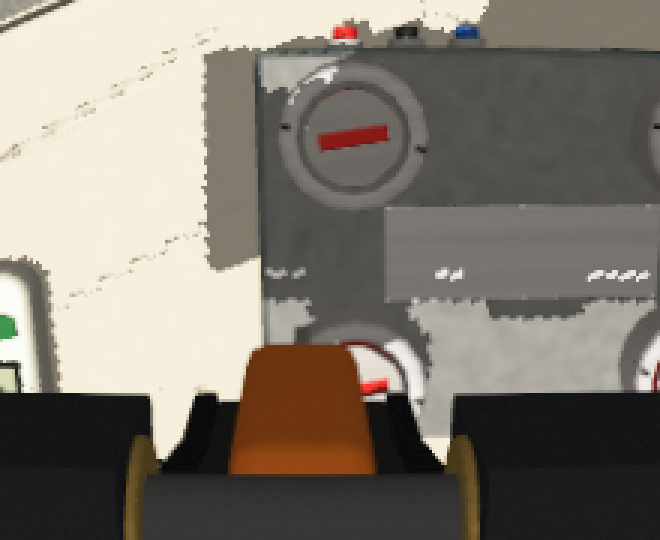

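Call:
carry_out(
  commands=[
    [0, 0, 0, 0, 0, -0.95, -1],
    [0, 0, 0, 0, 0, -0.95, -1],
    [0, 0, 0, 0, 0, -1, -1],
    [0.5, -0.13, 0, 0, 0, 0, -1],
    [0.85, -0.13, 0, 0, 0, 0, -1],
    [0.9, -0.13, 0, 0, 0, 0, -1],
    [0.9, -0.13, 0, 0, 0, 0, -1],
    [0.9, -0.13, 0, 0, 0, 0, -1],
    [0.9, -0.13, 0, 0, 0, 0, -1],
    [0.9, -0.13, 0, 0, 0, 0, -1],
    [0.9, -0.13, 0, 0, 0, 0, -1],
    [0.7, -0.13, 0, 0, 0, 0, -1],
  ],
)

```text
time_s: 21.58
position: [0.4488, 0.17, 0.201]
orientation: [0.723, 0.691, 0.001, -0.0]
ft_force: [1.0, 0.6, -1.1]
width: 0.228
```

Call:
carry_out(
  commands=[
    [0.5, -0.12, 0, 0, 0, 0, -1],
    [0, 0, 0.3, 0, 0, 0, -1],
    [0, 0, 0, 0, 0, 0, -1],
    [0, 0, 0, 0, 0, 0, -1],
  ],
)

```text
time_s: 22.08
position: [0.4439, 0.1976, 0.1832]
orientation: [0.723, 0.691, 0.0, 0.0]
ft_force: [-0.0, -0.3, -0.7]
width: 0.227
```

```bash
python3 - <<'E'
from h import *
s,c=wsnap('w6.png')
M=R.from_quat(s['orientation']).as_matrix();print(M[:2,:2],M.T@(np.array([.444,.1996,.130])-np.array(s['position']))/.06)
E
```

```text
22.075 [0.4439 0.1976 0.1832] [0.7232 0.6907 0.0004 0.    ] [-0.0046 -0.3281 -0.6622] 0.22655698341740502
[[ 0.046   0.9989]
 [ 0.9989 -0.046 ]] [0.0329 0.     0.8866]
```

Call:
carry_out(
  commands=[
    [0.033, 0, 0.2, 0, 0, 0, -1],
    [0, 0, 0.4, 0, 0, 0, -1],
    [0, 0, 0.35, 0, 0, 0, -1],
    [0, 0, 0, 0, 0, 0, -1],
    [0, 0, 0.05, 0, 0, 0, -1],
    [0, 0, 0.05, 0, 0, 0, -1],
    [0, 0, 0.05, 0, 0, 0, -1],
    [0, 0, 0, 0, 0, 0, -1],
  ],
)

```text
time_s: 23.12
position: [0.4436, 0.2, 0.1164]
orientation: [0.723, 0.691, -0.0, -0.0]
ft_force: [0.5, 0.3, -1.2]
width: 0.227
```

Call:
carry_out(
  commands=[
    [0, 0, 0.04, 0, 0, 0, -1],
    [0, 0, 0.04, 0, 0, 0, -1],
    [0, 0, 0, 0, 0, 0, -1],
  ],
)

```text
time_s: 23.5
position: [0.4435, 0.1999, 0.1114]
orientation: [0.723, 0.691, -0.0, -0.0]
ft_force: [-0.4, -0.2, -1.6]
width: 0.227
```

Call:
carry_out(
  commands=[
    [0, 0, 0.12, 0, 0, 0, -1],
    [0, 0, 0.15, 0, 0, 0, -1],
    [0, 0, 0.15, 0, 0, 0, -1],
    [0, 0, 0.12, 0, 0, 0, -1],
    [0, 0, 0.03, 0, 0, 0, -1],
    [0, 0, 0, 0, 0, 0, -1],
  ],
)

```text
time_s: 24.25
position: [0.4437, 0.1999, 0.0774]
orientation: [0.723, 0.691, -0.0, 0.0]
ft_force: [-0.0, -0.5, -0.6]
width: 0.227
```

Call:
carry_out(
  commands=[
    [0, 0, 0.02, 0, 0, 0, -1],
    [0, 0, 0, 0, 0, 0, -1],
  ],
)

```text
time_s: 24.5
position: [0.4437, 0.2, 0.0764]
orientation: [0.723, 0.691, 0.0, -0.0]
ft_force: [-0.0, 1.2, -1.4]
width: 0.227
```

Call:
carry_out(
  commands=[
    [0, 0, 0, 0, 0, 0, 0.2],
    [0, 0, 0, 0, 0, 0, 0.2],
    [0, 0, 0, 0, 0, 0, 0.2],
    [0, 0, 0, 0, 0, 0, 0.2],
    [0, 0, -0.2, 0, 0, 0, 0.2],
    [0, 0, -0.5, 0, 0, 0, 0.2],
    [0, 0, -0.8, 0, 0, 0, 0.2],
    [0, 0, -0.9, 0, 0, 0, 0.2],
    [0, 0, -0.4, 0, 0, 0, 0.2],
    [0, 0, 0, 0, 0, 0, 0.2],
  ],
)

```text
time_s: 25.75
position: [0.4445, 0.2003, 0.2467]
orientation: [0.723, 0.691, 0.002, 0.0]
ft_force: [-0.8, 0.6, -0.6]
width: 0.6
```

```bash
python3 - <<'E'
from h import *
s,c=wsnap('w7.png')
l,q=orange(c);i=1+np.argmax(q[1:,4]);print(q[i]);m4=cv2.resize((l==i).astype(np.uint8),None,fx=4,fy=4,interpolation=cv2.INTER_NEAREST)
f=lambda p:-(lambda b:(b&m4).sum()/(b|m4).sum())(boxsil(s,c,p[0]/100,p[1]/100,p[2],.046,.098))
r=minimize(f,[44.3,20,-.05],method='Nelder-Mead',options=dict(initial_simplex=np.array([[44.3,20,-.05],[45,20,-.05],[44.3,20.7,-.05],[44.3,20,.15]])));print(r.x,r.fun)
u=[q[i][0]-45,q[i][1]-40]
a=c['pixels'][max(u[1],0):u[1]+150,u[0]:u[0]+140,::-1];a=cv2.resize(a,None,fx=4,fy=4,interpolation=cv2.INTER_NEAREST)
d=robot.camera('top');b=cv2.resize(np.ascontiguousarray(d['pixels'][165:250,180:450,::-1]),None,fx=2.9,fy=2.9)
d=np.zeros((600,790,3),np.uint8);aa=cv2.resize(a,(330,350));d[:350,:330]=aa;d[350:350+b.shape[0],:b.shape[1]]=b[:250,:790]
cv2.imwrite('pics/f.png',d)
E
```

```text
25.75 [0.4445 0.2003 0.2467] [0.7227 0.6911 0.0022 0.0001] [-0.78    0.6182 -0.5606] 0.6001935181856831
[269 176  22  45 939]
[44.2974 19.9283 -0.0361] -0.9201520912547528
```

View pics/f.png

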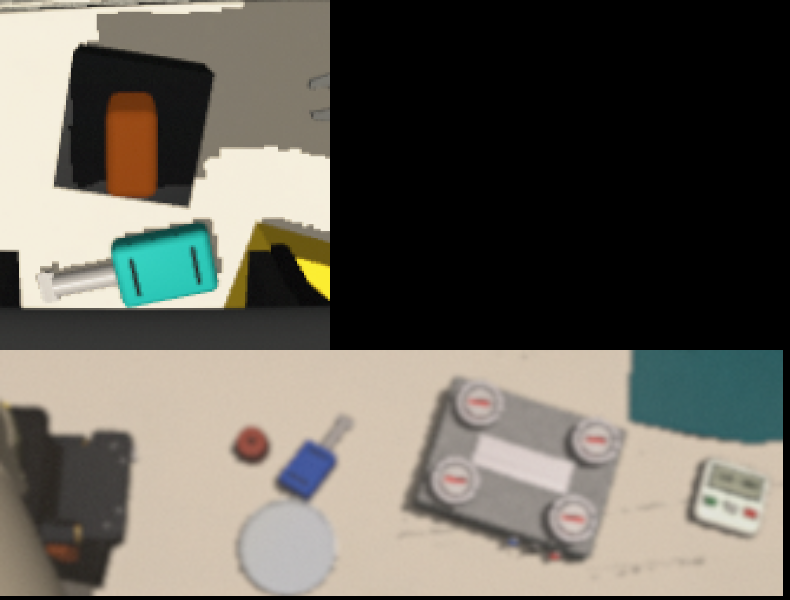

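```bash
python3 -c "
from h import *
print(robot.close_job());st()"
```

```text
the job is handed in; nothing more can be done
None
the job is handed in; nothing more can be done
```

The job is done and handed in at about 26 s. The stud is in its catch and the key is back in its holder. The interface gives no verdict, so this rests on my own checks.

- **Stud:** I fitted the key into the slot of the open stud, the one nearest the robot on its right-hand side. I pressed to the floor at roughly 13 mm, eased back 0.6 mm and turned the key about 1.49 rad clockwise, then let the stud rise. The upward force had gone by about 5 mm pressed in, which matches the catch. The pictures afterwards show the slot turned about a quarter and the head level with its collar.
- **Force:** Readings at the wrist stayed below about 10 N. The force between key and stud was not read directly. Late in the turn about 4 N of sideways load built up, and two small shifts eased it slightly.
- **Key:** Fitting its outline to the last wrist picture puts it within about 1 mm of where it hung at the start, upright, with its handle on the holder.
- **Robot and other things:** The gripper is open and about 17 cm above where it let go of the key. The timer, dish and bung look unmoved in the last top view. The arm hid most of the spanner there, but the gripper never came near it.

No check failed. The outline overlap was only about 0.92, which I put down to the handle's rounded edges. The key's height in the holder is assumed in that fit, not measured separately.

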